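# Prop column and balanced condenser clamp over its saddle

## Robot

A 6-joint arm with a two-finger parallel gripper is mounted at the origin on the work surface. World frame = base frame: x ahead of the robot, y to its left, z up, the work surface at z = 0. Lengths are in mm, angles in rad, forces in N, time in s.
With the tool pointing down it reaches from about 350 to 875 mm from the base axis. Payload 4.2 kg.
Tool frame: the origin (TCP) lies at the very end of the fingers, on their centre line; the grasp point (between the pads) lies arm.grip_point_offset behind it (arm.grip_point_offset is the distance from the TCP to the grasp point, in mm); z points along the fingers, y is the line along which they close (so a half turn about z gives the same grasp; the last joint's range is limited). The gripper opens to 85 mm and grips with 20 to 120 N. Pads are 22 mm wide; open, the fingers measure 114 mm over their backs; the gripper's body (76 mm by 85 mm) begins 54 mm behind the grasp point. The pads swing forward as they close: fully open they stand 13 mm farther back than shut.
Start: joints at [1.395, 0.385, 0.008, 0, -1.194, -0.259], TCP at [263.235, 566.839, 231.312] pointing down, gripper open.
Joint ranges: [-3.14, 3.14], [-1.21, 2.06], [-1.07, 1.41], [-3.16, 2.05], [-2.99, -0.16], [-3.1, 3.1]. Speed limits (rad/s): [2.79, 2.79, 3.14, 3.14, 3.14, 3.14].

## Interface

Orientations are given as a unit quaternion [x, y, z, w].
In Python, from bench import arm, cams, ticket gives the robot as it stands.
- The arm moves only by the tool servo_tool, never from a script. Its argument "commands" is a list that holds one entry, the list of rows, each a list of 7 numbers: the closure in counts, from 0 (fully open) to 255 (shut), then the shift along the tool's x, y, z in m, then the turn, a rotation vector about the tool's x, y, z in degrees. In form: [[[grip, x, y, z, ax, ay, az], ...]]. A call has 1 to 10 rows; each row shifts and turns the commanded pose from where the row before left it, along the tool's axes as they then stand; what a row does not reach is not made up. A row lasts 1/12 s, in which the tool goes at most 41.7 mm and 7.16 degrees, less where a joint would pass 70% of its speed; a pose out of reach is approached as far as the arm can. A call with a gripper value outside its range is refused whole. The fingers move at their own pace and stop on an object; the grip force is fixed at half the most. Time passes only in rows, so rows that do not move let the fingers close. It gives the time, the measured TCP pose, the force, the opening and the grip force at its end, in the units of the state.
- arm.read_state(): the state, without advancing time (a new reading comes with each control period).
- cams.get_image(name): name is "scene" or "side" or "wrist"; returns a dict with "frame" (420x560x3 uint8, blue, green, red), "K" (3x3 intrinsics, pixels), "k1" (the pictures are not rectified: a ray, as slopes to the right and down, at radius r is drawn at 1 + k1 r^2 times it, then the intrinsics apply), "T" (4x4, takes a point from camera to world coordinates). Camera axes: x right, y up, looking along -z (the intrinsics and any distortion apply to the point x, -y, -z); pixel columns grow to the right and rows downward; lengths in mm; the calibration is good to about 2 mm. A picture is of the moment at which its call begins. There is no depth.
- ticket.job_done(): hands the job in; it is judged then, once.
The state is a dict: "clock": time; "joints": joint angles; "joint_vel": joint speeds; "joint_efforts": joint torques, N m; "position": TCP position; "ee_rot": TCP orientation; "contact_force": force on the tool from outside, world axes, zero at the start; "wrist_torque": the same for the moment, N m; "gripper_width": finger opening in mm; "grasp_force": force on a finger pad.
Only numpy, scipy, OpenCV 4.12 (cv2) and the standard library are available. Lean on these libraries where they do the work, as an engineer would, in place of code of your own. Each camera call takes 0.05 s, during which the arm holds its last target. There are 200 camera calls.

## Task

Finish the prop for the condenser clamp: stack the blue slide case squarely on the grey one that stands on the fixture plate, then the orange case squarely on the blue. Then pick up the clamp by its balance point and hold it level and still over the fixture, ready to be lowered: bar in line with and centred over the saddle slot, head beyond the saddle, tail disc over the column, and the bar's underside about 4 cm above the slot floor, touching nothing but the gripper. Finish while still holding it there, the grey case still on its place, and leave the beaker, wash bottle and rubber stopper alone.

Things in the scene. Friction and masses are not known exactly. Their poses are not given: they have to be found in the camera images.
- fixture: fixed white plate 270 x 90 x 8 mm; forked aluminium saddle near one end, the grey case near the other. Origin on the bench, on the plate's long axis, 5 mm from mid-length towards the saddle; x along the plate towards the saddle, z up. Saddle centred at x = 90 mm, 18 mm long (x), 34 mm wide; its slot runs along x, 18 mm wide, floor 115 mm and cheek tops 135 mm above the bench
- slot_floor (a point): centre of the saddle's slot floor, 115 mm above the bench; axes as the fixture's
- hold_foot (a point): the point at slot-floor height (115 mm above the bench) straight below where the clamp's balance point is to be held: 30 mm from the saddle's centre towards the column; axes as the fixture's. With the bar's underside 40 mm above the slot floor the balance point is 47 mm above this point.
- column_spot (a point): the middle of the column's place on top of the plate, 8 mm above the bench, 178 mm from the saddle's centre; axes as the fixture's. The column's long sides run along the fixture's x; when three cases high its top is 98 mm above the bench.
- case_grey_center (a point): grey slide case, a closed rigid plastic box 76 (its x) x 56 (its y) x 30 mm high, about 0.16 kg, with a thin black seam round it and a white label on top; the point is its centre, 15 mm above its underside, z up when it stands upright. It stands loose on the plate at column_spot and is the foot of the column (either way round).
- case_blue_center (a point): blue slide case, a closed rigid plastic box 76 (its x) x 56 (its y) x 30 mm high, about 0.16 kg, with a thin black seam round it and a white label on top; the point is its centre, 15 mm above its underside, z up when it stands upright. Starts flat on the bench, with nothing on it; it may be stacked either way round.
- case_orange_center (a point): orange slide case, a closed rigid plastic box 76 (its x) x 56 (its y) x 30 mm high, about 0.16 kg, with a thin black seam round it and a white label on top; the point is its centre, 15 mm above its underside, z up when it stands upright. Starts flat on the bench, with nothing on it; it may be stacked either way round.
- clamp_balance (a point): balance point (centre of mass) of the condenser clamp (about 0.4 kg), on the axis of its 14 x 14 mm aluminium bar, which runs along x. The blue cast head begins 50 mm away in +x and its jaws end 102 mm away; the tail ends 156 mm away in -x. At the start the clamp lies level, bar axis 24 mm above the bench, z up, the bar free on both sides; it is 14 mm wide (y) here
- clamp_tail (a point): centre of the clamp's black tail disc (48 mm diameter, 12 mm thick), on the bar's axis, 150 mm from the balance point towards -x; axes as the clamp's. In the held place it is over the middle of the column. The clamp lies on this disc and on its head (44 mm wide, 48 mm high)
- beaker: bystander: glass beaker, 72 mm diameter, 90 mm high; origin at the centre of its underside
- wash_bottle: bystander: white wash bottle with red cap, 60 mm diameter, 160 mm high; origin at the centre of its underside
- stopper: bystander: black rubber stopper, 62 mm diameter at the top, 38 mm high; origin at the centre of its underside

How it is judged (in metres and radians):
On the way, in this order (a step that is already met when the one before it is completed fails the run):
1. the blue case stands squarely on the grey one, released (horizontal distance between case_blue_center and case_grey_center below 0.008 m and z of case_blue_center in the frame of case_grey_center between 0.027 and 0.033 m and angle between the x axis of case_blue_center and the x axis of case_grey_center, either way round below 0.14 rad and angle between case_blue_center's own z axis and vertical below 0.05 rad and contact force between the fingers and case_blue below 0.2 N and linear speed of case_blue below 0.02 m/s), for 0.2 s.
2. the orange case stands squarely on the blue one, released (horizontal distance between case_blue_center and case_grey_center below 0.008 m and z of case_blue_center in the frame of case_grey_center between 0.027 and 0.033 m and angle between the x axis of case_blue_center and the x axis of case_grey_center, either way round below 0.14 rad and angle between each of case_blue_center, case_orange_center's own z axis and vertical below 0.05 rad and horizontal distance between case_orange_center and case_blue_center below 0.008 m and z of case_orange_center in the frame of case_blue_center between 0.027 and 0.033 m and angle between the x axis of case_orange_center and the x axis of case_blue_center, either way round below 0.14 rad and contact force between the fingers and case_orange below 0.2 N and linear speed of case_orange below 0.02 m/s), for 0.2 s.
3. the clamp is held at its balance point, lifted clear of the bench and level (x of the grasp point in the frame of clamp_balance between -0.018 and 0.018 m and contact force between the fingers and clamp above 1 N and height (world z) of clamp_balance above 0.06 m and angle between clamp_balance's own z axis and vertical below 0.12 rad), for 0.2 s.
At the end, for the whole second after the job is handed in: Each case within 8 mm and 8 deg of the one below (grey within 10 mm of its place), untouched; clamp held still within 18 mm of its balance point, level to 4 deg, balance point within 15 mm and tail within 22 mm of their places, bar underside 23-63 mm above the slot floor, touching only the gripper (all of step 2 and horizontal distance between case_grey_center and column_spot below 0.01 m and angle between case_grey_center's own z axis and vertical below 0.05 rad and angle between the x axis of case_grey_center and the x axis of fixture, either way round below 0.14 rad and contact force between the fingers and case_grey below 0.2 N and linear speed of each of case_grey, case_blue, clamp below 0.02 m/s and contact force between clamp and case_grey below 0.1 N and contact force between the fingers and case_blue below 0.2 N and contact force between clamp and case_blue below 0.1 N and contact force between clamp and case_orange below 0.1 N and contact force between clamp and fixture below 0.1 N and x of the grasp point in the frame of clamp_balance between -0.018 and 0.018 m and contact force between the fingers and clamp above 1 N and horizontal distance between clamp_balance and hold_foot below 0.015 m and horizontal distance between clamp_tail and column_spot below 0.022 m and z of clamp_balance in the frame of hold_foot between 0.03 and 0.07 m and angle between clamp_balance's own z axis and vertical below 0.07 rad and angular speed of clamp below 0.1 rad/s); the arm keeps its last pose, push and grip.
It fails at once if the beaker is moved more than 30 mm or tipped (distance of beaker from where it was at the start of the episode above 0.03 m or angle between beaker's own z axis and vertical above 0.4 rad).
It fails at once if the wash bottle is moved more than 30 mm or tipped (distance of wash_bottle from where it was at the start of the episode above 0.03 m or angle between wash_bottle's own z axis and vertical above 0.4 rad).
It fails at once if the rubber stopper is moved more than 30 mm or tipped (distance of stopper from where it was at the start of the episode above 0.03 m or angle between stopper's own z axis and vertical above 0.4 rad).
It also fails if it takes over 64 s, if anything falls off the work surface, if the arm or the gripper's body presses on something with over 40 N, if the wrist force passes 120 N, or if a joint passes its speed limit or range.

## Working session

There is one attempt and no reset: what is moved stays moved. The work goes in short steps, Python scripts to look and compute and a tool call to move; the robot and the scene stay as the last step left them, time stands still between calls to the robot, and variables do not carry over. Pictures are saved under pics/ and viewed, at most 11 in all, crops included, and the job is handed in when it is done.

Besides the shell and the picture viewer there is one more tool, called after "Call:" as a command line: name --argument value ..., lists and objects as JSON in quotes. servo_tool: Moves the arm, as the interface text tells. Its arguments: {"type":"object","properties":{"commands":{"type":"array","items":{"type":"array","items":{"type":"array","items":{"type":"number"}}}}},"required":["commands"]}

```bash
ls; mkdir -p pics; cat > h.py <<'E'
import numpy as np, cv2
from bench import arm, cams, ticket
from scipy.spatial.transform import Rotation as R
def ray(im,uv):
    K=np.array(im["K"]);T=np.array(im["T"])
    d=np.array([(uv[0]-K[0,2])/K[0,0],(uv[1]-K[1,2])/K[1,1]]);s=d.copy()
    for _ in range(20): s=d/(1+im["k1"]*(s@s))
    return T[:3,3],T[:3,:3]@np.array([s[0],-s[1],-1.])
def onz(im,uv,z):
    o,d=ray(im,uv); return o+d*(z-o[2])/d[2]
def proj(im,p):
    K=np.array(im["K"]);T=np.array(im["T"])
    c=T[:3,:3].T@(np.array(p)-T[:3,3]); s=np.array([c[0],-c[1]])/-c[2]
    s=s*(1+im["k1"]*(s@s)); return np.array([K[0,0]*s[0]+K[0,2],K[1,1]*s[1]+K[1,2]])
E
python3 - <<'E'
from h import *
s=arm.read_state();print(s,arm.grip_point_offset)
for n in("scene","side","wrist"):
    im=cams.get_image(n);cv2.imwrite(f"pics/{n}0.png",im["frame"]);print(n,np.round(im["T"],3).tolist(),im["K"],im["k1"])
E
```

```text
pics
{'clock': 0.0, 'joints': array([ 1.39459169e+00,  3.85574858e-01,  6.62485856e-03, -5.07569359e-04,
       -1.19398886e+00, -2.58622868e-01]), 'joint_vel': array([ 1.89026915e-04,  2.51709009e-04,  2.38698723e-04,  3.04821597e-04,
       -1.29306355e-03, -6.43811904e-05]), 'joint_efforts': array([ 6.74414914e-04, -3.92291522e+01,  1.88404280e+01,  4.18637574e+00,
       -4.60379742e-03,  8.24951030e-06]), 'position': array([263.00567283, 566.32684003, 230.20887972]), 'ee_rot': array([ 9.76437792e-01, -2.15796284e-01, -1.91546279e-04,  1.08007520e-03]), 'contact_force': array([-0.02045144,  0.25075978, -0.10831366]), 'wrist_torque': array([0.00563766, 0.00150642, 0.04163098]), 'grasp_force': 0.0, 'gripper_width': 85.41456504957155} 18.700000000000003
scene [[-0.619, -0.641, 0.454, 1247.953], [0.785, -0.512, 0.348, 448.868], [0.009, 0.572, 0.82, 1234.405], [0.0, 0.0, 0.0, 1.0]] [[523.73267819   0.         280.63948089]
 [  0.         523.73267819 210.51536436]
 [  0.           0.           1.        ]] -0.10023332501374228
side [[0.868, 0.24, -0.435, 99.611], [-0.496, 0.46, -0.736, -878.832], [0.023, 0.855, 0.519, 701.412], [0.0, 0.0, 0.0, 1.0]] [[496.89074467   0.         281.25381132]
 [  0.         496.89074467 204.88520719]
 [  0.           0.           1.        ]] -0.05950042377866047
wrist [[-0.422, 0.861, 0.283, 336.321], [-0.907, -0.401, -0.129, 531.895], [0.002, -0.312, 0.95, 373.317], [0.0, 0.0, 0.0, 1.0]] [[351.83116489   0.         278.37453058]
 [  0.         351.83116489 206.40517098]
 [  0.           0.           1.        ]] -0.04657821674109356
```

View pics/scene0.png

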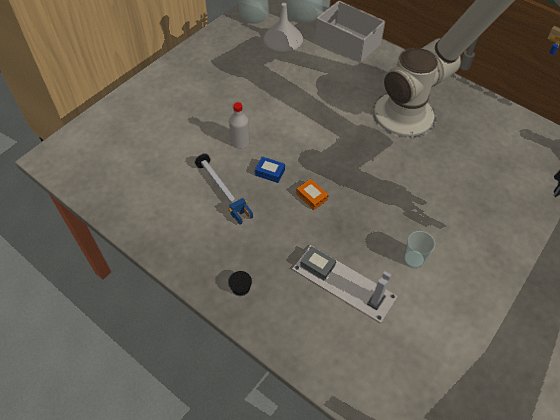

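View pics/side0.png

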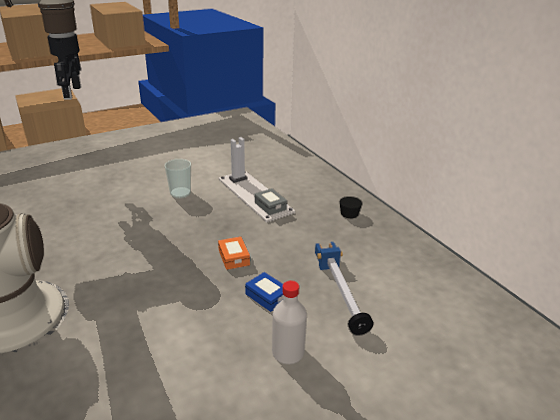

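The scene picture shows blue (270,169), orange (312,194) and grey (318,262) on the plate with the saddle at (380,285). The clamp runs from its tail (203,160) to its head (240,208). The side view agrees with this.

```bash
cat >> h.py <<'E'
def mask(im,kind):
    h=cv2.cvtColor(im["frame"],cv2.COLOR_BGR2HSV);H,S,V=[h[...,i].astype(int) for i in range(3)]
    m={"blue":(H>105)&(H<130)&(S>130)&(V>40),"orange":(H>4)&(H<18)&(S>180)&(V>100),"white":(S<50)&(V>190),"black":(V<40)}[kind]
    return m.astype(np.uint8)
def blobs(m,amin=30):
    n,l,st,c=cv2.connectedComponentsWithStats(m)
    return [(st[i,4],c[i],l==i) for i in range(1,n) if st[i,4]>=amin]
def rect(im,m,z):
    ys,xs=np.nonzero(m);P=np.array([onz(im,(x,y),z)[:2] for x,y in zip(xs,ys)],np.float32)
    return cv2.minAreaRect(P)
E
python3 - <<'E'
from h import *
for n in("scene","side"):
    im=cams.get_image(n)
    for k in("blue","orange"):
        for a,c,m in blobs(mask(im,k)):
            if a<3000: print(n,k,a,c.round(),onz(im,c,20).round(),[np.round(x,1) for x in rect(im,m,30)])
im=cams.get_image("scene")
for t,uv,z in [("blab",(270,167),30),("olab",(313,191),30),("glab",(319,261),38),("tail",(203,160),24),("head",(240,208),24),("corn TL",(309,247),8),("corn L",(293,268),8),("corn R",(395,297),8),("corn B",(379,320),8),("bottle",(239,146),0),("stopper",(240,283),20),("beaker",(415,262),0),("saddle",(383,280),135)]:
    print(t,onz(im,uv,z).round())
im=cams.get_image("side")
for t,uv,z in [("blab",(267,286),30),("olab",(234,247),30),("glab",(270,198),38),("tail",(360,324),24),("head",(327,258),24),("saddle",(238,143),135),("stopper",(351,207),20),("bottle",(289,350),0),("beaker",(179,190),0)]:
    print(t,onz(im,uv,z).round())
E
```

```text
scene blue 57 [553.  49.] [-668.  281.   20.] [array([-653.7,  282. ]), array([72.8, 19.7]), np.float64(9.1)]
scene blue 394 [270. 170.] [ 481. -183.   20.] [array([ 483.8, -181. ]), array([74.1, 82.3]), np.float64(15.7)]
scene blue 206 [239. 209.] [ 645. -161.   20.] [array([ 653.1, -149.6]), array([72.3, 55.1]), np.float64(71.0)]
scene orange 317 [314. 193.] [469. -29.  20.] [array([475.9, -28.3]), array([89.9, 61.1]), np.float64(75.4)]
side blue 336 [327. 255.] [ 654. -152.   20.] [array([ 648.8, -163.1]), array([96.5, 56. ]), np.float64(67.5)]
side blue 674 [263. 292.] [ 467. -194.   20.] [array([ 470.1, -203.7]), array([75. , 94.5]), np.float64(16.1)]
side orange 507 [234. 254.] [468. -49.  20.] [array([465.9, -53.9]), array([107.1,  60.3]), np.float64(78.7)]
blab [ 478. -185.   30.]
olab [470. -32.  30.]
glab [650. 119.  38.]
tail [ 579. -364.   24.]
head [ 643. -160.   24.]
corn TL [617.  64.   8.]
corn L [695.  69.   8.]
corn R [599. 328.   8.]
corn B [679. 329.   8.]
bottle [ 453. -331.    0.]
stopper [821.  -7.  20.]
beaker [471. 316.   0.]
saddle [646. 295. 135.]
blab [ 477. -191.   30.]
olab [475. -37.  30.]
glab [647. 106.  38.]
tail [ 584. -366.   24.]
head [ 644. -165.   24.]
saddle [632. 265. 135.]
stopper [829.  -7.  20.]
bottle [ 444. -338.    0.]
beaker [470. 321.   0.]
```

Call:
servo_tool --commands '[[[0, 0, 0, -0.02, 0, 0, 7], [0, 0, 0, -0.02, 0, 0, 7], [0, 0, 0, -0.02, 0, 0, 7], [0, 0, 0, 0, 0, 0, 7], [0, 0, 0, 0, 0, 0, 7], [0, 0, 0, 0, 0, 0, 7], [0, 0, 0, 0, 0, 0, 7], [0, 0, 0, 0, 0, 0, 7], [0, 0, 0, 0, 0, 0, 5]]]'

```text
clock: 1.1
position: [263.2, 566.8, 291.2]
ee_rot: [0.73, -0.683, -0.0, 0.0]
contact_force: [-0.4, 0.3, -0.2]
gripper_width: 85.4
grasp_force: 0.0
```

Call:
servo_tool --commands '[[[0, 0.027, -0.027, 0, 0, 0, 0], [0, 0.027, -0.027, 0, 0, 0, 0], [0, 0.027, -0.027, 0, 0, 0, 0], [0, 0.027, -0.027, 0, 0, 0, 0], [0, 0.027, -0.027, 0, 0, 0, 0], [0, 0.027, -0.027, 0, 0, 0, 0], [0, 0.027, -0.027, 0, 0, 0, 0], [0, 0.027, -0.027, 0, 0, 0, 0], [0, 0.027, -0.027, 0, 0, 0, 0], [0, 0.027, -0.027, 0, 0, 0, 0]]]'

```text
clock: 1.93
position: [552.9, 315.3, 291.5]
ee_rot: [0.732, -0.681, -0.0, -0.0]
contact_force: [0.4, 0.9, -0.4]
gripper_width: 85.7
grasp_force: 0.0
```

Call:
servo_tool --commands '[[[0, 0.027, -0.027, 0, 0, 0, 0], [0, 0.027, -0.027, 0, 0, 0, 0], [0, 0.025, -0.025, 0, 0, 0, 0], [0, 0.02, -0.02, 0, 0, 0, 0], [0, 0, 0, 0, 0, 0, 0], [0, 0, 0, 0, 0, 0, 0]]]'

```text
clock: 2.43
position: [658.4, 223.7, 290.2]
ee_rot: [0.731, -0.682, -0.0, 0.001]
contact_force: [-1.6, 0.4, 0.2]
gripper_width: 85.8
grasp_force: 0.0
```

```bash
python3 - <<'E'
from h import *
im=cams.get_image("wrist");np.save("w1.npy",im,allow_pickle=True);cv2.imwrite("pics/w1.png",im["frame"])
s=arm.read_state();print(s["position"],R.from_quat(s["ee_rot"]).as_matrix()[:,0],s["joints"],s["contact_force"])
E
```

```text
[657.635523   224.70501407 290.7046525 ] [ 7.01861778e-02 -9.97533897e-01  1.56014795e-04] [ 5.61120370e-01  4.80730479e-01  3.06748758e-01 -3.33050646e-04
 -1.39775936e+00 -4.90819018e-01] [ 0.20019798 -0.48360523  0.28305303]
```

View pics/w1.png

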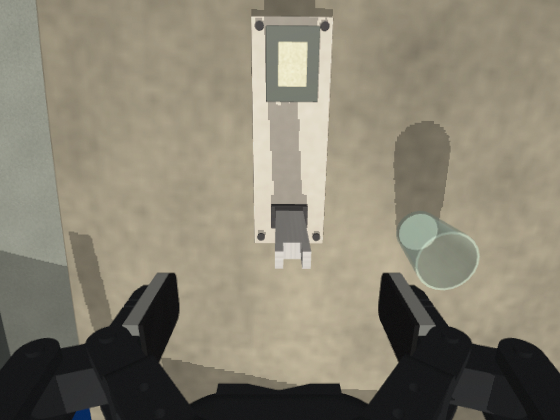

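The wrist view shows the plate with corners near (252,17), (332,14), (256,242) and (324,242). The grey case top spans about (266–320, 26–101) and the saddle top is near (293,255).

```bash
python3 - <<'E'
from h import *
im=np.load("w1.npy",allow_pickle=True).item();f=im["frame"]
h=cv2.cvtColor(f,cv2.COLOR_BGR2HSV)
print(h[60,258],h[60,272],h[60,292],h[150,262],h[150,240],h[150,285],h[22,292],h[8,292])
c=[(251,17),(332,12),(324,242),(256,242)]
P=np.array([onz(im,u,8)[:2] for u in c]);print(P.round(1),np.linalg.norm(np.roll(P,-1,0)-P,axis=1).round(1),P.mean(0))
v=P[2]+P[3]-P[0]-P[1];print("yaw",np.degrees(np.arctan2(v[1],v[0])))
c=[(266,26),(320,25),(318,101),(267,102)]
G=np.array([onz(im,u,38)[:2] for u in c]);print(G.round(1),np.linalg.norm(np.roll(G,-1,0)-G,axis=1).round(1),G.mean(0))
v=G[2]+G[3]-G[0]-G[1];print("yaw",np.degrees(np.arctan2(v[1],v[0])))
print("screws",[onz(im,u,8).round(1) for u in [(259,26),(324,26),(316,237),(261,237)]])
print("cheeks tops",[onz(im,u,135).round(1) for u in [(275,252),(311,252),(275,268),(311,267)]])
m=((abs(h[...,0].astype(int)-h[60,272][0])<25)&(h[...,2]<130)).astype(np.uint8)
m[:20]=0;m[108:]=0;m[:,:262]=0;m[:,324:]=0
print(m.sum(),cv2.minAreaRect(np.argwhere(m)[:,::-1].astype(np.float32)))
E
```

```text
[ 21  30 224] [ 42  21 124] [ 24  40 234] [ 22  29 226] [ 21  49 176] [ 18  36 170] [ 19  32 168] [ 22  51 111]
[[699.5  66.3]
 [611.6  55.1]
 [591.5 327.1]
 [680.8 333.1]] [ 88.6 272.7  89.6 267.5] [645.860065   195.42288566]
yaw 94.12582174198378
[[681.3  79.1]
 [626.3  74.3]
 [620.9 149.5]
 [675.8 154.4]] [55.2 75.4 55.2 75.4] [651.07900391 114.3331074 ]
yaw 94.14188275498334
screws [array([690.3,  74.8,   8. ]), array([618.9,  69.8,   8. ]), array([602.7, 320.7,   8. ]), array([674.6, 325.6,   8. ])]
cheeks tops [array([657.7, 285.2, 135. ]), array([624.2, 282.9, 135. ]), array([656.6, 301.8, 135. ]), array([622.7, 298.5, 135. ])]
2613 ((293.1488952636719, 61.93085479736328), (78.88904571533203, 61.02485275268555), 89.04515838623047)
```

Call:
servo_tool --commands '[[[0, 0.03, 0.022, 0, 0, 0, 0], [0, 0.03, 0.022, 0, 0, 0, 0], [0, 0.03, 0.022, 0, 0, 0, 0], [0, 0.03, 0.022, 0, 0, 0, 0], [0, 0.03, 0.022, 0, 0, 0, 0], [0, 0.03, 0.022, 0, 0, 0, 0], [0, 0.03, 0.023, 0, 0, 0, 0], [0, 0.03, 0.023, 0, 0, 0, 0], [0, 0.03, 0.022, 0, 0, 0, 0], [0, 0, 0, 0, 0, 0, 0]]]'

```text
clock: 3.32
position: [473.3, -60.8, 292.5]
ee_rot: [0.731, -0.682, 0.0, -0.0]
contact_force: [0.6, 0.6, 0.4]
gripper_width: 85.4
grasp_force: 0.0
```

Call:
servo_tool --commands '[[[0, 0, 0, 0, 0, 0, 0], [0, 0, 0, 0, 0, 0, 0]]]'

```text
clock: 3.48
position: [477.3, -57.7, 291.9]
ee_rot: [0.732, -0.681, 0.0, -0.001]
contact_force: [0.5, 0.0, 0.6]
gripper_width: 85.3
grasp_force: 0.0
```

```bash
python3 - <<'E'
from h import *
im=cams.get_image("wrist");np.save("w2.npy",im,allow_pickle=True);cv2.imwrite("pics/w2.png",im["frame"])
s=arm.read_state();print(s["position"],s["contact_force"])
for k in("blue","orange"):
    for a,c,m in blobs(mask(im,k),300): print(k,a,c.round(),[np.round(x,1) for x in rect(im,m,30)])
E
```

```text
[477.60836189 -57.38445061 291.64328243] [-0.18080465 -0.21342433 -0.11752274]
blue 2658 [287.  40.] [array([ 478.3, -189.7]), array([55.4, 75.7]), np.float64(16.2)]
orange 2101 [282. 179.] [array([473.3, -38.6]), array([79.6, 55.9]), np.float64(79.2)]
```

View pics/w2.png

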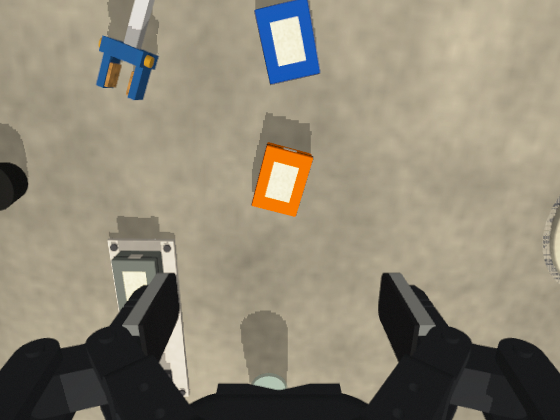

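The second wrist view shows blue at (287,40) and orange at (282,179). Their sizes check out against the expected 76x56 mm: blue 75.7x55.4, orange 79.6x55.9 including a sliver of its side face.

```bash
cat >> h.py <<'E'
def go(p,th):
    s=arm.read_state();M=R.from_quat(s["ee_rot"]).as_matrix();now=np.degrees(np.arctan2(M[1,0],M[0,0]))
    t=np.radians(th);N=np.array([[np.cos(t),np.sin(t),0],[np.sin(t),-np.cos(t),0],[0,0,-1]])
    print("pos",s["position"].round(1),"th",now.round(2),"w",round(s["gripper_width"],1),"F",s["contact_force"].round(1),s["grasp_force"])
    print("turn az",(now-th).round(2),"then shift",(N.T@(np.array(p)-s["position"])).round(1))
    e=(R.from_matrix(M.T)*R.from_matrix(N)).as_rotvec(degrees=True);print("rotvec",e.round(2))
E
python3 - <<'E'
from h import *
go((478.3,-189.7,60),-73.8)
E
```

```text
pos [477.6 -57.4 291.6] th -85.81 w 85.0 F [-0.2 -0.2 -0.1] 0.0
turn az -12.01 then shift [127.3  36.3 231.6]
rotvec [-6.000e-02  1.000e-02 -1.201e+01]
```

Call:
servo_tool --commands '[[[0, 0, 0, 0, 0, 0, -6], [0, 0, 0, 0, 0, 0, -6], [0, 0.03, 0.009, 0.02, 0, 0, 0], [0, 0.03, 0.009, 0.02, 0, 0, 0], [0, 0.03, 0.009, 0.03, 0, 0, 0], [0, 0.03, 0.009, 0.03, 0, 0, 0], [0, 0.007, 0, 0.035, 0, 0, 0], [0, 0, 0, 0.035, 0, 0, 0], [0, 0, 0, 0.03, 0, 0, 0], [0, 0, 0, 0.03, 0, 0, 0]]]'

```text
clock: 4.37
position: [478.6, -187.2, 61.6]
ee_rot: [0.8, -0.601, -0.0, 0.0]
contact_force: [0.9, 0.1, 0.2]
gripper_width: 85.5
grasp_force: 0.0
```

Call:
servo_tool --commands '[[[0, 0, 0, 0, 0, 0, 0], [0, 0, 0, 0, 0, 0, 0], [0, 0, 0, 0, 0, 0, 0]]]'

```text
clock: 4.62
position: [479.9, -187.6, 64.9]
ee_rot: [0.8, -0.6, 0.001, -0.0]
contact_force: [-0.1, 0.5, 0.3]
gripper_width: 85.3
grasp_force: 0.0
```

```bash
python3 - <<'E'
from h import *
go((478.3,-189.7,4),-73.8)
im=cams.get_image("wrist");cv2.imwrite("pics/w3.png",im["frame"])
for a,c,m in blobs(mask(im,"blue"),300): print(a,c.round(),[np.round(x,1) for x in rect(im,m,30)])
E
```

```text
pos [ 479.9 -187.6   64.9] th -73.79 w 85.3 F [-0.1  0.5  0.3] 0.0
turn az 0.01 then shift [ 1.6  2.1 60.9]
rotvec [-0.11 -0.08  0.01]
455 [283. 168.] [array([ 489.7, -230. ]), array([50.1,  2.6]), np.float64(16.2)]
8822 [283. 233.] [array([ 478.3, -191. ]), array([55.4, 76.5]), np.float64(16.2)]
```

Call:
servo_tool --commands '[[[0, 0.002, 0.002, 0.015, 0, 0, 0], [0, 0, 0, 0.015, 0, 0, 0], [0, 0, 0, 0.015, 0, 0, 0], [0, 0, 0, 0.014, 0, 0, 0], [0, 0, 0, 0, 0, 0, 0], [0, 0, 0, 0, 0, 0, 0], [255, 0, 0, 0, 0, 0, 0], [255, 0, 0, 0, 0, 0, 0], [255, 0, 0, 0, 0, 0, 0], [255, 0, 0, 0, 0, 0, 0]]]'

```text
clock: 5.5
position: [478.0, -190.6, 6.5]
ee_rot: [0.799, -0.601, 0.001, -0.001]
contact_force: [-0.5, 1.4, 6.7]
gripper_width: 55.0
grasp_force: 64.4
```

Call:
servo_tool --commands '[[[255, 0, 0, 0, 0, 0, 0], [255, 0, 0, 0, 0, 0, 0], [255, 0, 0, 0, 0, 0, 0], [255, 0, 0, 0, 0, 0, 0]]]'

```text
clock: 5.83
position: [478.0, -190.6, 6.5]
ee_rot: [0.799, -0.601, 0.001, -0.001]
contact_force: [-0.2, 1.8, 7.7]
gripper_width: 54.8
grasp_force: 64.4
```

Call:
servo_tool --commands '[[[255, 0, 0, -0.02, 0, 0, 0], [255, 0, 0, -0.025, 0, 0, 0], [255, 0, 0, -0.025, 0, 0, 0], [255, 0, 0, -0.025, 0, 0, 0], [255, 0, 0, -0.025, 0, 0, 6], [255, 0, 0, 0, 0, 0, 6], [255, -0.015, -0.01, 0, 0, 0, 0], [255, -0.025, -0.0167, 0, 0, 0, 0], [255, -0.025, -0.0167, 0, 0, 0, 0], [255, -0.025, -0.0167, 0, 0, 0, 0]]]'

```text
clock: 6.67
position: [530.3, -95.6, 125.2]
ee_rot: [0.731, -0.682, 0.0, -0.0]
contact_force: [0.9, 0.4, -1.4]
gripper_width: 54.9
grasp_force: 64.1
```

Call:
servo_tool --commands '[[[255, -0.03, -0.02, 0, 0, 0, 0], [255, -0.03, -0.02, 0, 0, 0, 0], [255, -0.03, -0.02, 0, 0, 0, 0], [255, -0.03, -0.02, 0, 0, 0, 0], [255, -0.03, -0.02, 0, 0, 0, 0], [255, -0.03, -0.02, 0, 0, 0, 0], [255, -0.022, -0.0147, 0, 0, 0, 0], [255, 0, 0, 0, 0, 0, 0], [255, 0, 0, 0, 0, 0, 0], [255, 0, 0, 0, 0, 0, 0]]]'

```text
clock: 7.5
position: [649.3, 114.3, 124.3]
ee_rot: [0.732, -0.681, -0.0, 0.001]
contact_force: [-0.8, -0.9, -0.5]
gripper_width: 55.0
grasp_force: 64.1
```

```bash
python3 - <<'E'
from h import *
go((651.1,114.3,44.5),-85.86)
im=cams.get_image("wrist");cv2.imwrite("pics/w4.png",im["frame"])
E
```

```text
pos [649.3 114.3 124.3] th -85.92 w 55.0 F [-0.8 -0.9 -0.5] 64.05597925186157
turn az -0.06 then shift [ 0.1 -1.8 79.8]
rotvec [ 0.08 -0.01 -0.06]
```

View pics/w4.png

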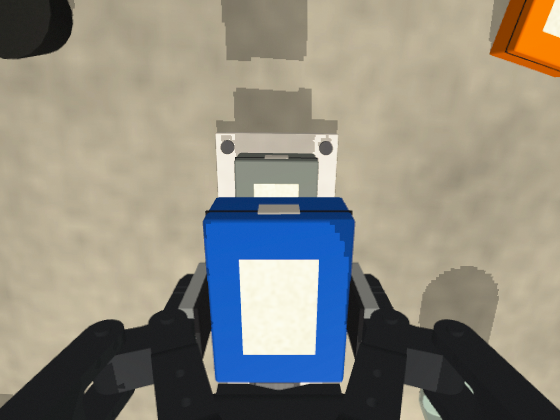

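The wrist view shows the blue case held level, with its top corners near (204,219), (354,219), (344,381) and (214,382). The grey case's far top edge runs from (235,159) to (318,159) below it.

```bash
python3 - <<'E'
from h import *
im=cams.get_image("wrist")
for z in(145,148):
    G=np.array([onz(im,u,z)[:2] for u in [(204,219),(354,219),(344,381),(214,382)]])
    v=G[2]+G[3]-G[0]-G[1];print(z,G.round(1).tolist(),np.linalg.norm(np.roll(G,-1,0)-G,axis=1).round(1),G.mean(0).round(1),np.degrees(np.arctan2(v[1],v[0])))
e=np.array([onz(im,u,38)[:2] for u in [(235,159),(318,159)]]);print(e.round(1),np.linalg.norm(e[1]-e[0]),e.mean(0)+38*np.array([-.0722,.9974]))
E
```

```text
145 [[679.8, 79.8], [624.1, 75.8], [617.6, 152.5], [675.4, 157.1]] [55.8 76.9 57.9 77.5] [649.2 116.3] 94.04997041154802
148 [[679.2, 78.6], [624.9, 74.8], [618.5, 149.5], [674.9, 154.1]] [54.4 75.  56.5 75.6] [649.4 114.3] 94.04997041154805
[[680.9  77.2]
 [626.4  73.4]] 54.66596731889859 [650.89356172 113.19752978]
```

Call:
servo_tool --commands '[[[255, 0, -0.0017, 0.02, 0, 0, 0], [255, 0, 0, 0.02, 0, 0, 0], [255, 0, 0, 0.015, 0, 0, 0], [255, 0, 0, 0.01, 0, 0, 0], [255, 0, 0, 0.006, 0, 0, 0], [255, 0, 0, 0.004, 0, 0, 0], [255, 0, 0, 0.003, 0, 0, 0], [255, 0, 0, 0, 0, 0, 0], [255, 0, 0, 0, 0, 0, 0], [255, 0, 0, 0, 0, 0, 0]]]'

```text
clock: 8.43
position: [652.3, 114.9, 47.6]
ee_rot: [0.732, -0.681, 0.0, -0.001]
contact_force: [-0.1, -0.2, -0.6]
gripper_width: 54.9
grasp_force: 64.2
```

Call:
servo_tool --commands '[[[255, 0, 0, 0.001, 0, 0, 0], [255, 0, 0, 0.001, 0, 0, 0], [255, 0, 0, 0.001, 0, 0, 0], [255, 0, 0, 0, 0, 0, 0], [255, 0, 0, 0, 0, 0, 0]]]'

```text
clock: 8.85
position: [652.1, 114.9, 44.5]
ee_rot: [0.732, -0.681, 0.0, -0.0]
contact_force: [-1.3, 0.4, 3.1]
gripper_width: 54.8
grasp_force: 64.5
```

Contact at 44.5 mm as expected, so I release and rise.

Call:
servo_tool --commands '[[[0, 0, 0, 0, 0, 0, 0], [0, 0, 0, 0, 0, 0, 0], [0, 0, 0, 0, 0, 0, 0], [0, 0, 0, 0, 0, 0, 0], [0, 0, 0, 0, 0, 0, 0], [0, 0, 0, 0, 0, 0, 0], [0, 0, 0, -0.01, 0, 0, 0], [0, 0, 0, -0.02, 0, 0, 0], [0, 0, 0, -0.03, 0, 0, 0], [0, 0, 0, -0.03, 0, 0, 0]]]'

```text
clock: 9.68
position: [651.3, 114.5, 134.6]
ee_rot: [0.732, -0.681, -0.0, 0.001]
contact_force: [1.1, -0.0, 0.3]
gripper_width: 85.6
grasp_force: 0.0
```

```bash
python3 - <<'E'
from h import *
im=cams.get_image("wrist");cv2.imwrite("pics/w5.png",im["frame"])
for a,c,m in blobs(mask(im,"blue"),300): print(a,c.round(),[np.round(x,1) for x in rect(im,m,68)])
go((474,-37,80),-100.8)
E
```

```text
6958 [277. 216.] [array([652.6, 112.8]), array([55.2, 80.2]), np.float64(4.2)]
pos [655.7 115.4 143.1] th -85.8 w 85.4 F [ 2.6 -0.4  5.2] 0.0
turn az 15.0 then shift [183.8 149.9  63.1]
rotvec [-0.71  0.16 15.  ]
```

Call:
servo_tool --commands '[[[0, 0, 0, 0, 0, 0, 7], [0, 0, 0, 0, 0, 0, 7], [0, 0, 0, 0, 0, 0, 1], [0, 0.03, 0.024, 0, 0, 0, 0], [0, 0.03, 0.024, 0, 0, 0, 0], [0, 0.03, 0.024, 0, 0, 0, 0], [0, 0.03, 0.024, 0, 0, 0, 0], [0, 0.03, 0.024, 0, 0, 0, 0], [0, 0.03, 0.024, 0.02, 0, 0, 0], [0, 0, 0, 0.03, 0, 0, 0]]]'

```text
clock: 10.57
position: [473.8, -36.4, 86.7]
ee_rot: [-0.636, 0.771, -0.0, 0.002]
contact_force: [-0.0, 0.6, 0.0]
gripper_width: 85.5
grasp_force: 0.0
```

Call:
servo_tool --commands '[[[0, 0, 0, 0, 0, 0, 0], [0, 0, 0, 0, 0, 0, 0], [0, 0, 0, 0, 0, 0, 0]]]'

```text
clock: 10.82
position: [479.5, -33.2, 85.6]
ee_rot: [-0.638, 0.77, -0.001, 0.001]
contact_force: [0.0, 0.5, 0.3]
gripper_width: 85.2
grasp_force: 0.0
```

```bash
python3 - <<'E'
from h import *
im=cams.get_image("wrist");cv2.imwrite("pics/w6.png",im["frame"])
for a,c,m in blobs(mask(im,"orange"),200): print(a,c.round(),[np.round(x,1) for x in rect(im,m,30)])
go((474,-37,4),-100.8)
E
```

```text
356 [288. 157.] [array([466.1, -76.9]), array([ 2.3, 50.7]), np.float64(79.3)]
7438 [289. 217.] [array([473. , -37.1]), array([76.3, 55.5]), np.float64(79.2)]
pos [479.7 -33.   85.8] th -100.79 w 85.4 F [-0.6  0.3  0.4] 0.0
turn az 0.01 then shift [ 5.   4.8 81.8]
rotvec [-0.18  0.05  0.01]
```

View pics/w6.png

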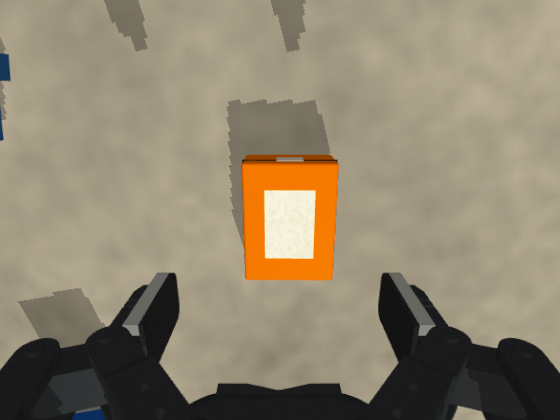

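The orange case is square to the fingers at (289,217).

Call:
servo_tool --commands '[[[0, 0.005, 0.0056, 0.02, 0, 0, 0], [0, 0, 0, 0.02, 0, 0, 0], [0, 0, 0, 0.02, 0, 0, 0], [0, 0, 0, 0.013, 0, 0, 0], [0, 0, 0, 0.006, 0, 0, 0], [0, 0, 0, 0, 0, 0, 0], [0, 0, 0, 0, 0, 0, 0], [255, 0, 0, 0, 0, 0, 0], [255, 0, 0, 0, 0, 0, 0], [255, 0, 0, 0, 0, 0, 0]]]'

```text
clock: 11.7
position: [471.9, -37.4, 6.8]
ee_rot: [-0.637, 0.771, -0.001, 0.001]
contact_force: [-3.2, -0.7, -0.2]
gripper_width: 55.0
grasp_force: 63.4
```

Call:
servo_tool --commands '[[[255, 0, 0, 0, 0, 0, 0], [255, 0, 0, 0, 0, 0, 0], [255, 0, 0, 0, 0, 0, 0], [255, 0, 0, 0, 0, 0, 0]]]'

```text
clock: 12.03
position: [472.0, -37.4, 6.7]
ee_rot: [-0.637, 0.771, -0.001, 0.001]
contact_force: [-0.5, -0.4, 5.8]
gripper_width: 54.7
grasp_force: 64.2
```

Call:
servo_tool --commands '[[[255, 0, 0, -0.02, 0, 0, 0], [255, 0, 0, -0.03, 0, 0, 0], [255, 0, 0, -0.03, 0, 0, 0], [255, 0, 0, -0.03, 0, 0, 0], [255, 0, 0, -0.03, 0, 0, -5], [255, 0, 0, 0, 0, 0, -5], [255, 0, 0, 0, 0, 0, -5], [255, -0.01, -0.0137, 0, 0, 0, 0], [255, -0.0198, -0.0273, 0, 0, 0, 0], [255, -0.0198, -0.0273, 0, 0, 0, 0]]]'

```text
clock: 12.87
position: [535.4, 16.8, 146.1]
ee_rot: [0.731, -0.682, -0.0, -0.0]
contact_force: [0.6, -0.4, -1.1]
gripper_width: 54.9
grasp_force: 64.3
```

Call:
servo_tool --commands '[[[255, -0.0198, -0.0273, 0, 0, 0, 0], [255, -0.0198, -0.0273, 0, 0, 0, 0], [255, -0.0198, -0.0273, 0, 0, 0, 0], [255, -0.0198, -0.0273, 0, 0, 0, 0], [255, -0.0098, -0.0134, 0, 0, 0, 0], [255, 0, 0, 0, 0, 0, 0], [255, 0, 0, 0, 0, 0, 0], [255, 0, 0, 0, 0, 0, 0]]]'

```text
clock: 13.53
position: [650.5, 113.7, 145.0]
ee_rot: [0.732, -0.682, -0.001, 0.001]
contact_force: [-0.4, 0.3, -2.1]
gripper_width: 54.8
grasp_force: 64.3
```

```bash
python3 - <<'E'
from h import *
go((652.3,114.6,74.7),-85.86)
im=cams.get_image("wrist");cv2.imwrite("pics/w7.png",im["frame"])
z=arm.read_state()["position"][2]+23.3
for k,zz in(("orange",z),("blue",68)):
  for a,c,m in blobs(mask(im,k),200):
    ys,xs=np.nonzero(m);print(k,a,c.round(),xs.min(),xs.max(),ys.min(),ys.max(),[np.round(x,1) for x in rect(im,m,zz)])
E
```

```text
pos [650.5 113.7 145. ] th -85.93 w 54.8 F [-0.4  0.3 -2.1] 64.32384252548218
turn az -0.07 then shift [-0.7 -1.9 70.3]
rotvec [ 0.1  -0.01 -0.07]
orange 1438 [278. 205.] 210 347 199 211 [array([653.8,  71.3]), array([49.2,  4.5]), np.float64(4.0)]
orange 16252 [278. 291.] 203 354 214 383 [array([650.8, 113.5]), array([55.1, 77.9]), np.float64(4.0)]
blue 2889 [276. 176.] 233 318 158 197 [array([654.6,  85.6]), array([55.2, 25.7]), np.float64(4.0)]
```

View pics/w7.png

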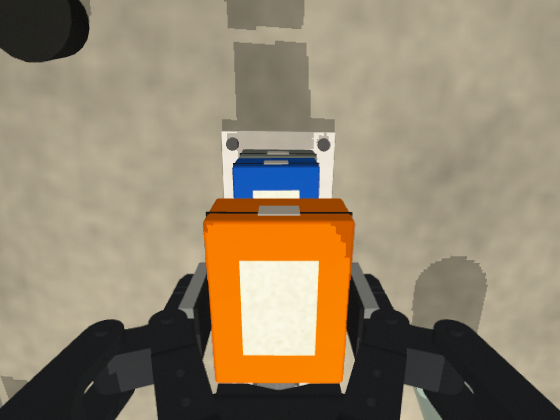

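The picture shows the orange case held square. The blue one below it is squarely on the grey, at columns 233–318.

Call:
servo_tool --commands '[[[255, 0, -0.001, 0.02, 0, 0, 0], [255, 0, 0, 0.02, 0, 0, 0], [255, 0, 0, 0.015, 0, 0, 0], [255, 0, 0, 0.006, 0, 0, 0], [255, 0, 0, 0.004, 0, 0, 0], [255, 0, 0, 0.003, 0, 0, 0], [255, 0, 0, 0, 0, 0, 0], [255, 0, 0, 0, 0, 0, 0], [255, 0, 0, 0, 0, 0, 0]]]'

```text
clock: 14.33
position: [653.1, 114.5, 78.5]
ee_rot: [0.732, -0.681, 0.0, -0.001]
contact_force: [0.3, 0.2, -1.3]
gripper_width: 54.9
grasp_force: 64.4
```

Call:
servo_tool --commands '[[[255, 0, 0.0005, 0.001, 0, 0, 0], [255, 0, 0, 0.001, 0, 0, 0], [255, 0, 0, 0.001, 0, 0, 0], [255, 0, 0, 0.001, 0, 0, 0], [255, 0, 0, 0, 0, 0, 0], [255, 0, 0, 0, 0, 0, 0]]]'

```text
clock: 14.83
position: [652.3, 114.3, 74.8]
ee_rot: [0.732, -0.681, 0.0, -0.0]
contact_force: [-3.2, -0.1, 5.4]
gripper_width: 54.7
grasp_force: 65.0
```

Call:
servo_tool --commands '[[[0, 0, 0, 0, 0, 0, 0], [0, 0, 0, 0, 0, 0, 0], [0, 0, 0, 0, 0, 0, 0], [0, 0, 0, 0, 0, 0, 0], [0, 0, 0, 0, 0, 0, 0], [0, 0, 0, 0, 0, 0, 0], [0, 0, 0, -0.01, 0, 0, 0], [0, 0, 0, -0.02, 0, 0, 0], [0, 0, 0, -0.03, 0, 0, 0], [0, 0, 0, -0.03, 0, 0, 0]]]'

```text
clock: 15.67
position: [651.6, 114.0, 164.3]
ee_rot: [0.732, -0.681, -0.0, 0.001]
contact_force: [0.9, -0.6, 0.8]
gripper_width: 85.3
grasp_force: 0.0
```

Call:
servo_tool --commands '[[[0, 0, 0, -0.03, 0, 0, 7], [0, 0, 0, -0.03, 0, 0, 7], [0, 0, 0, 0, 0, 0, 7], [0, 0, 0, 0, 0, 0, 0], [0, 0, 0, 0, 0, 0, 0]]]'

```text
clock: 16.08
position: [651.7, 114.3, 223.8]
ee_rot: [-0.597, 0.803, 0.0, 0.0]
contact_force: [-0.7, -0.0, -0.6]
gripper_width: 85.4
grasp_force: 0.0
```

```bash
python3 - <<'E'
from h import *
im=cams.get_image("wrist")
for a,c,m in blobs(mask(im,"orange"),200): print(a,c.round(),[np.round(x,1) for x in rect(im,m,98)])
for a,c,m in blobs(mask(im,"blue"),100): print(a,c.round())
go((626,-200,230),-107)
E
```

```text
4418 [278. 194.] [array([652.5, 113.6]), array([55.6, 79. ]), np.float64(4.2)]
pos [651.4 114.1 222.9] th -106.76 w 85.7 F [ 0.3 -0.6 -0.6] 0.0
turn az 0.24 then shift [307.8 -67.6  -7.1]
rotvec [ 0.08 -0.04  0.24]
```

Call:
servo_tool --commands '[[[0, 0.02, -0.004, 0, 0, 0, 0], [0, 0.033, -0.008, 0, 0, 0, 0], [0, 0.035, -0.008, 0, 0, 0, 0], [0, 0.035, -0.008, 0, 0, 0, 0], [0, 0.035, -0.008, 0, 0, 0, 0], [0, 0.035, -0.008, 0, 0, 0, 0], [0, 0.035, -0.008, 0, 0, 0, 0], [0, 0.035, -0.008, 0, 0, 0, 0], [0, 0.034, -0.008, 0, 0, 0, 0], [0, 0, 0, 0, 0, 0, 0]]]'

```text
clock: 16.97
position: [629.0, -195.1, 221.6]
ee_rot: [-0.594, 0.805, 0.001, -0.002]
contact_force: [0.0, 0.4, 0.9]
gripper_width: 85.3
grasp_force: 0.0
```

Call:
servo_tool --commands '[[[0, 0, 0, 0, 0, 0, 0], [0, 0, 0, 0, 0, 0, 0], [0, 0, 0, 0, 0, 0, 0]]]'

```text
clock: 17.22
position: [630.6, -188.6, 222.7]
ee_rot: [-0.596, 0.803, 0.001, -0.0]
contact_force: [0.1, -0.1, 0.4]
gripper_width: 85.7
grasp_force: 0.0
```

```bash
python3 - <<'E'
from h import *
im=cams.get_image("wrist");cv2.imwrite("pics/w8.png",im["frame"]);np.save("w8.npy",im,allow_pickle=True)
go((626,-222,60),-107)
E
```

```text
pos [ 630.8 -188.4  223. ] th -106.78 w 85.6 F [ 0.4 -0.7  0.7] 0.0
turn az 0.22 then shift [ 33.5  -5.3 163. ]
rotvec [ 0.05 -0.    0.22]
```

View pics/w8.png

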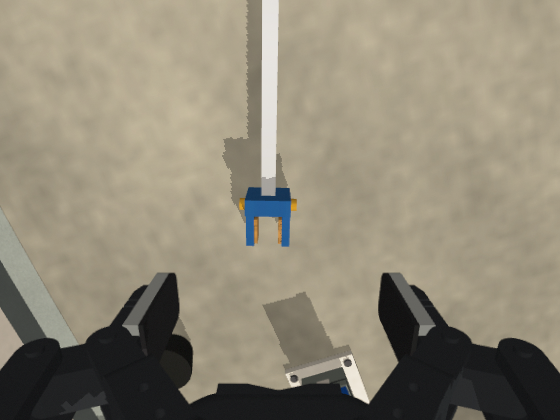

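The wrist view shows the bar vertical at column ~269, meeting the head at row ~190. The jaws end at row 246.

```bash
python3 - <<'E'
from h import *
im=np.load("w8.npy",allow_pickle=True).item();f=im["frame"]
h=cv2.cvtColor(f,cv2.COLOR_BGR2HSV)
m=((h[...,1]<40)&(h[...,2]>180)).astype(np.uint8)
P=[]
for r in range(5,176,5):
    x=np.nonzero(m[r,240:300])[0]+240
    if len(x): P.append(((x.min()+x.max())/2,r,len(x)))
W=np.array([onz(im,p[:2],31)[:2] for p in P]);vx,vy,x0,y0=cv2.fitLine(W.astype(np.float32),cv2.DIST_HUBER,0,.01,.01).ravel()
if vy<0: vx,vy=-vx,-vy
u=np.array([vx,vy]);c=np.array([x0,y0]);print("yaw",np.degrees(np.arctan2(vy,vx)),P[::10])
B=max(blobs(mask(im,"blue")[:260]*1,100),key=lambda b:b[0] if b[1][1]<260 else 0);ys,xs=np.nonzero(B[2]);print(xs.min(),xs.max(),ys.min(),ys.max())
for t,uv,z,off in[("back top",(268,ys.min()),48,50),("bar/head",(268,194),31,50),("jaw end",(268,ys.max()),48,102)]:
    s=(onz(im,uv,z)[:2]-c)@u-off; print(t,(c+u*s).round(1))
E
python3 - <<'E'
import sys;sys.path.insert(0,".")
from h import *
for n,k in(("side",(360,324)),("scene",(203,160))):
    im=cams.get_image(n);m=mask(im,"black")
    for a,c,b in blobs(m,40):
        if np.hypot(*(c-k))<25: p=onz(im,c,24);print(n,a,c.round(1),p.round(1),"bal",(p[:2]+150*np.array([.285,.958])).round(1))
E
```

```text
yaw 71.95844 [(np.float64(270.0), 5, 17), (np.float64(269.5), 55, 16), (np.float64(269.0), 105, 15), (np.float64(268.0), 155, 15)]
side 363 [360.2 323.2] [ 585.1 -364.3   24. ] bal [ 627.9 -220.6]
scene 111 [201.4 159.9] [ 581.5 -367.6   24. ] bal [ 624.2 -223.9]Traceback (most recent call last):
  File "<stdin>", line 12, in <module>
ValueError: max() iterable argument is empty
```

```bash
python3 - <<'E'
from h import *
im=np.load("w8.npy",allow_pickle=True).item()
u=np.array([np.cos(np.radians(71.96)),np.sin(np.radians(71.96))])
for t,uv,z,off in[("back top",(268,188),48,50),("bar/head",(268,194.5),31,50),("jaw end",(268,246),48,102),("jaw end lo",(268,246),40,102)]:
    print(t,(onz(im,uv,z)[:2]-u*off).round(1))
go((626,-222,60),-108.04)
E
```

```text
back top [ 626.7 -234.1]
bar/head [ 630.5 -223.5]
jaw end [ 628.3 -226.9]
jaw end lo [ 629.6 -223.5]
pos [ 630.9 -188.3  223.4] th -106.78 w 85.3 F [ 0.5  0.2 -1.5] 0.0
turn az 1.26 then shift [ 33.5  -5.8 163.4]
rotvec [0.01 0.   1.26]
```

Call:
servo_tool --commands '[[[0, 0, 0, 0, 0, 0, 1.3], [0, 0.017, -0.005, 0.02, 0, 0, 0], [0, 0.017, -0.005, 0.03, 0, 0, 0], [0, 0, 0, 0.03, 0, 0, 0], [0, 0, 0, 0.03, 0, 0, 0], [0, 0, 0, 0.03, 0, 0, 0], [0, 0, 0, 0.02, 0, 0, 0], [0, 0, 0, 0, 0, 0, 0], [0, 0, 0, 0, 0, 0, 0], [0, 0, 0, 0, 0, 0, 0]]]'

```text
clock: 18.2
position: [631.0, -225.1, 65.3]
ee_rot: [-0.587, 0.81, -0.001, 0.001]
contact_force: [-0.7, -0.8, 0.8]
gripper_width: 85.3
grasp_force: 0.0
```

```bash
python3 - <<'E'
from h import *
im=cams.get_image("wrist");cv2.imwrite("pics/w9.png",im["frame"]);np.save("w9.npy",im,allow_pickle=True)
s=arm.read_state()["position"];print(proj(im,(s[0],s[1],24)))
go((629.8,-223.5,5.5),-108.04)
E
```

```text
[279.56408854 240.64305503]
pos [ 631.2 -225.2   65.8] th -108.17 w 85.3 F [-0.2 -0.   0.8] 0.0
turn az -0.13 then shift [-1.1  1.9 60.3]
rotvec [-0.24  0.01 -0.13]
```

View pics/w9.png

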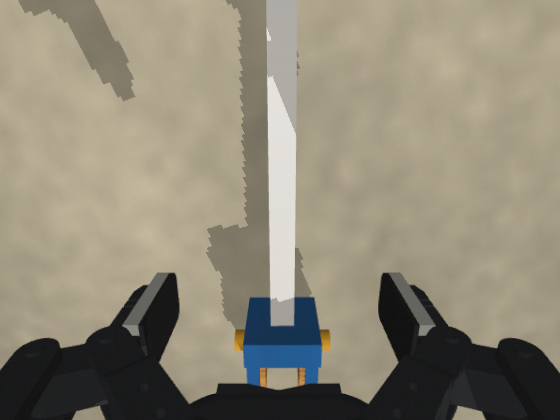

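The bar runs at column ~282, with the fingers either side. It meets the head face at row ~325; the face's bottom edge is at row 297 and its top edge at 345.

```bash
python3 - <<'E'
from h import *
im=np.load("w9.npy",allow_pickle=True).item()
u=np.array([np.cos(np.radians(71.96)),np.sin(np.radians(71.96))])
for uv,z in[((282,325),31),((283,345),48),((282,297),0)]: print((onz(im,uv,z)[:2]-u*50).round(1))
print([onz(im,(c,r),31).round(1) for c,r in((282,100),(282.5,240))])
E
```

```text
[ 630.5 -222.7]
[ 630.2 -222.1]
[ 630.5 -222.3]
[array([ 606.1, -298.1,   31. ]), array([ 628.6, -228. ,   31. ])]
```

Call:
servo_tool --commands '[[[0, -0.0024, 0.0016, 0.015, 0, 0, 0], [0, 0, 0, 0.015, 0, 0, 0], [0, 0, 0, 0.015, 0, 0, 0], [0, 0, 0, 0.01, 0, 0, 0], [0, 0, 0, 0.004, 0, 0, 0], [0, 0, 0, 0, 0, 0, 0], [0, 0, 0, 0, 0, 0, 0], [0, 0, 0, 0, 0, 0, 0]]]'

```text
clock: 18.92
position: [629.8, -222.5, 5.8]
ee_rot: [-0.586, 0.81, -0.001, 0.001]
contact_force: [-0.4, 1.0, 0.2]
gripper_width: 85.5
grasp_force: 0.0
```

Call:
servo_tool --commands '[[[255, 0, 0, 0, 0, 0, 0], [255, 0, 0, 0, 0, 0, 0], [255, 0, 0, 0, 0, 0, 0], [255, 0, 0, 0, 0, 0, 0], [255, 0, 0, 0, 0, 0, 0], [255, 0, 0, 0, 0, 0, 0], [255, 0, 0, 0, 0, 0, 0], [255, 0, 0, 0, 0, 0, 0], [255, 0, 0, 0, 0, 0, 0], [255, 0, 0, 0, 0, 0, 0]]]'

```text
clock: 19.75
position: [629.1, -222.4, 4.7]
ee_rot: [-0.586, 0.81, -0.0, 0.0]
contact_force: [-0.5, -0.0, 2.1]
gripper_width: 12.9
grasp_force: 59.0
```

Call:
servo_tool --commands '[[[255, 0, 0, -0.005, 0, 0, 0], [255, 0, 0, -0.01, 0, 0, 0], [255, 0, 0, -0.015, 0, 0, 0], [255, 0, 0, -0.02, 0, 0, 0], [255, 0, 0, -0.02, 0, 0, 0], [255, 0, 0, -0.015, 0, 0, 0], [255, 0, 0, -0.005, 0, 0, 0], [255, 0, 0, 0, 0, 0, 0], [255, 0, 0, 0, 0, 0, 0], [255, 0, 0, 0, 0, 0, 0]]]'

```text
clock: 20.58
position: [627.6, -222.0, 92.8]
ee_rot: [-0.586, 0.81, 0.001, -0.001]
contact_force: [-0.7, 0.1, -3.0]
gripper_width: 12.9
grasp_force: 58.6
```

```bash
python3 - <<'E'
from h import *
s=arm.read_state();print(s["wrist_torque"])
go((642.2,262.4,143.3),-85.86)
im=cams.get_image("wrist");cv2.imwrite("pics/w10.png",im["frame"]);np.save("w10.npy",im,allow_pickle=True)
im=cams.get_image("side");M=mask(im,"black")
p=s["position"];
for a,c,b in blobs(M,40):
    if a<3000 and 320<c[0]<400: print(a,c.round(1),onz(im,c,p[2]+18.7).round(1))
E
```

```text
[ 0.03374227  0.03976131 -0.02858185]
pos [ 627.6 -222.    92.8] th -108.24 w 12.9 F [-0.7  0.1 -3. ] 58.600666522979736
turn az -22.38 then shift [-482.1  -49.6  -50.5]
rotvec [  0.19   0.03 -22.38]
2125 [343.7 208. ] [ 713.4 -120.   111.5]
430 [363.7 288.4] [ 581.9 -363.5  111.5]
```

Call:
servo_tool --commands '[[[255, 0, 0, -0.01, 0, 0, 0], [255, 0, 0, -0.02, 0, 0, 0], [255, 0, 0, -0.025, 0, 0, 0], [255, 0, 0, -0.025, 0, 0, 0], [255, 0, 0, -0.02, 0, 0, -3.4], [255, 0, 0, -0.01, 0, 0, -4], [255, 0, 0, 0, 0, 0, -5], [255, 0, 0, 0, 0, 0, -5], [255, 0, 0, 0, 0, 0, -4], [255, 0, 0, 0, 0, 0, -1]]]'

```text
clock: 21.52
position: [628.6, -222.3, 204.7]
ee_rot: [0.733, -0.68, -0.0, 0.0]
contact_force: [0.4, 0.9, -3.9]
gripper_width: 12.9
grasp_force: 58.7
```

Call:
servo_tool --commands '[[[255, -0.008, -0.001, 0, 0, 0, 0], [255, -0.015, -0.0015, 0, 0, 0, 0], [255, -0.02, -0.002, 0, 0, 0, 0], [255, -0.025, -0.0025, 0, 0, 0, 0], [255, -0.028, -0.003, 0, 0, 0, 0], [255, -0.028, -0.003, 0, 0, 0, 0], [255, -0.028, -0.003, 0, 0, 0, 0], [255, -0.028, -0.003, 0, 0, 0, 0], [255, -0.028, -0.003, 0, 0, 0, 0], [255, -0.028, -0.003, 0, 0, 0, 0]]]'

```text
clock: 22.35
position: [635.9, 17.6, 204.6]
ee_rot: [0.732, -0.681, -0.0, -0.0]
contact_force: [0.7, -0.5, -2.3]
gripper_width: 12.5
grasp_force: 58.7
```

Call:
servo_tool --commands '[[[255, -0.028, -0.003, 0, 0, 0, 0], [255, -0.028, -0.003, 0, 0, 0, 0], [255, -0.028, -0.003, 0, 0, 0, 0], [255, -0.028, -0.003, 0, 0, 0, 0], [255, -0.028, -0.003, 0, 0, 0, 0], [255, -0.025, -0.003, 0, 0, 0, 0], [255, -0.02, -0.002, 0, 0, 0, 0], [255, -0.012, -0.001, 0, 0, 0, 0], [255, -0.006, 0, 0, 0, 0, 0], [255, 0, 0, 0, 0, 0, 0]]]'

```text
clock: 23.18
position: [642.0, 220.4, 204.1]
ee_rot: [0.733, -0.68, -0.0, 0.0]
contact_force: [-0.4, -0.2, -2.6]
gripper_width: 13.0
grasp_force: 58.7
```

Call:
servo_tool --commands '[[[255, 0, 0, 0, 0, 0, 0], [255, 0, 0, 0, 0, 0, 0], [255, 0, 0, 0, 0, 0, 0]]]'

```text
clock: 23.43
position: [642.7, 217.6, 204.6]
ee_rot: [0.732, -0.681, 0.0, 0.0]
contact_force: [0.1, -0.3, -4.0]
gripper_width: 12.4
grasp_force: 58.7
```

```bash
python3 - <<'E'
from h import *
go((642.2,262.4,143.3),-85.86)
im=cams.get_image("wrist");np.save("w11.npy",im,allow_pickle=True);a=im["frame"]
cv2.imwrite("pics/w11.png",np.hstack([cv2.resize(a,(400,300)),cv2.resize(cams.get_image("side")["frame"][60:270,130:410],(400,300))]))
E
```

```text
pos [642.7 217.6 204.6] th -85.91 w 12.4 F [ 0.1 -0.3 -4. ] 58.66666495800018
turn az -0.05 then shift [-44.7  -2.8  61.3]
rotvec [ 0.01 -0.01 -0.05]
```

View pics/w11.png

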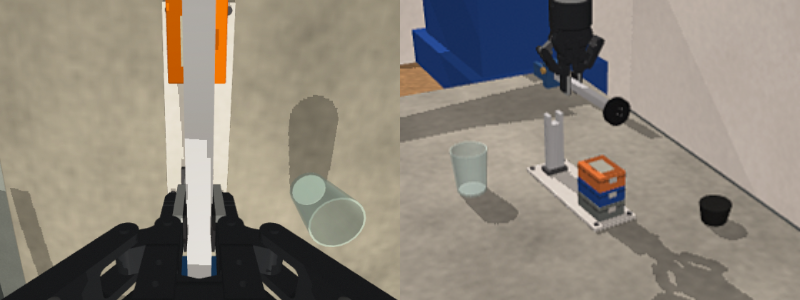

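The left picture shows the bar in line over the plate, and the right one shows the three-case stack standing square with the clamp level above it.

Call:
servo_tool --commands '[[[255, -0.008, -0.001, 0, 0, 0, 0], [255, -0.012, -0.001, 0, 0, 0, 0], [255, -0.012, -0.0005, 0, 0, 0, 0], [255, -0.009, 0, 0, 0, 0, 0], [255, -0.004, 0, 0, 0, 0, 0], [255, 0, 0, 0.01, 0, 0, 0], [255, 0, 0, 0.015, 0, 0, 0], [255, 0, 0, 0.015, 0, 0, 0], [255, 0, 0, 0.01, 0, 0, 0], [255, 0, 0, 0.005, 0, 0, 0]]]'

```text
clock: 24.37
position: [640.7, 263.2, 146.7]
ee_rot: [0.732, -0.681, -0.001, 0.002]
contact_force: [0.5, -0.8, -2.4]
gripper_width: 12.9
grasp_force: 58.7
```

Call:
servo_tool --commands '[[[255, 0, 0, 0.003, 0, 0, 0], [255, 0, 0, 0, 0, 0, 0], [255, 0, 0, 0, 0, 0, 0], [255, 0, 0, 0, 0, 0, 0], [255, 0, 0, 0, 0, 0, 0]]]'

```text
clock: 24.78
position: [642.3, 264.1, 147.5]
ee_rot: [0.732, -0.681, 0.0, -0.001]
contact_force: [-0.2, -0.1, -2.5]
gripper_width: 13.1
grasp_force: 58.7
```

```bash
python3 - <<'E'
from h import *
go((642.2,262.4,143.3),-85.86)
im=cams.get_image("wrist");f=im["frame"];h=cv2.cvtColor(f,cv2.COLOR_BGR2HSV).astype(int)
z=arm.read_state()["position"][2]+25.7
g=cv2.cvtColor(f,cv2.COLOR_BGR2GRAY).astype(int)
for r in(30,80,130,180,220):print(r,h[r,225:335:8].tolist())
for n in("side","scene"):
    s=cams.get_image(n);q=proj(s,(652.7,114.8,162))
    for a,c,b in blobs(mask(s,"black"),30):
        if np.hypot(*(c-q))<30: print(n,a,c.round(1),q.round(1),onz(s,c,162).round(1))
cv2.imwrite("pics/w12.png",np.hstack([cv2.resize(f,(400,300)),cv2.resize(cams.get_image("side")["frame"][90:240,170:370],(400,300))]))
E
```

```text
pos [642.3 264.1 147.5] th -85.81 w 13.1 F [-0.2 -0.1 -2.5] 58.69543433189392
turn az 0.05 then shift [1.7 0.2 4.2]
rotvec [-0.1   0.05  0.05]
30 [[20, 34, 222], [13, 255, 110], [13, 255, 109], [13, 255, 107], [19, 12, 166], [19, 12, 167], [15, 12, 167], [15, 12, 167], [15, 12, 167], [19, 12, 166], [13, 255, 108], [13, 255, 110], [13, 255, 111], [13, 255, 114]]
80 [[23, 29, 225], [21, 29, 225], [19, 33, 168], [19, 33, 169], [23, 14, 165], [23, 14, 166], [23, 12, 165], [23, 14, 166], [23, 14, 166], [20, 14, 166], [22, 29, 225], [22, 28, 226], [22, 29, 225], [21, 27, 226]]
130 [[21, 29, 227], [21, 29, 227], [21, 30, 227], [22, 28, 227], [17, 22, 166], [19, 13, 163], [17, 14, 163], [15, 13, 163], [15, 13, 163], [20, 14, 163], [23, 27, 225], [21, 29, 226], [22, 30, 227], [21, 29, 228]]
180 [[20, 38, 173], [21, 29, 225], [21, 31, 223], [23, 32, 225], [19, 32, 167], [20, 14, 159], [20, 14, 161], [18, 16, 160], [18, 16, 159], [15, 16, 161], [23, 30, 224], [22, 30, 223], [20, 28, 227], [23, 28, 227]]
220 [[22, 48, 169], [21, 31, 222], [19, 32, 221], [19, 32, 222], [10, 12, 65], [20, 14, 219], [23, 14, 219], [21, 15, 219], [20, 14, 219], [18, 16, 160], [12, 16, 78], [20, 31, 223], [22, 31, 224], [21, 31, 223]]
side 214 [271.1 151.9] [271.1 153.5] [657.2 122.9 162. ]
scene 134 [320.9 234.2] [320.4 235.6] [648.6 113.4 162. ]
```

View pics/w12.png

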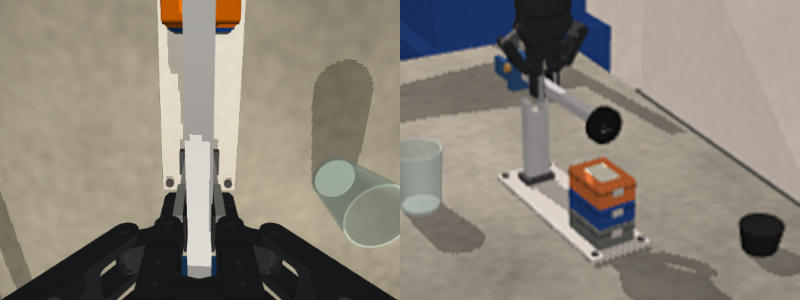

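The bar is centred over the slot, and the tail disc is within 2 px of its expected place in both views. The bar's underside is about 44 mm above the slot floor. I let it settle and hand in.

Call:
servo_tool --commands '[[[255, 0.0015, 0, 0.002, 0, 0, 0], [255, 0, 0, 0.001, 0, 0, 0], [255, 0, 0, 0, 0, 0, 0], [255, 0, 0, 0, 0, 0, 0], [255, 0, 0, 0, 0, 0, 0], [255, 0, 0, 0, 0, 0, 0], [255, 0, 0, 0, 0, 0, 0], [255, 0, 0, 0, 0, 0, 0], [255, 0, 0, 0, 0, 0, 0]]]'

```text
clock: 25.73
position: [641.9, 262.5, 143.4]
ee_rot: [0.733, -0.681, 0.0, -0.0]
contact_force: [-0.8, -0.2, -3.7]
gripper_width: 12.7
grasp_force: 58.7
```

```bash
python3 - <<'E'
from h import *
go((642.2,262.4,143.3),-85.86)
print(ticket.job_done())
E
```

```text
pos [641.9 262.5 143.4] th -85.81 w 12.7 F [-0.8 -0.2 -3.7] 58.69489073753357
turn az 0.05 then shift [ 0.1 -0.3  0.1]
rotvec [-0.    0.    0.05]
the job is handed in; nothing more can be done
None
```

Job handed in at about 26 s, no verdict returned: blue and orange are stacked squarely on grey, and the clamp is held level and centred about 40 mm above the slot floor, with the beaker, wash bottle and stopper left alone.

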